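# Sanitise the bedside phone under the UV lamp

## Robot

A 7-joint arm with a two-finger parallel gripper is mounted at the origin on the work surface. World frame = base frame: x ahead of the robot, y to its left, z up, the work surface at z = 0. Lengths are in m, angles in rad, forces in N, time in s.
With the tool pointing down it reaches from about 0.35 to 0.9 m from the base axis. Payload 8.1 kg.
Tool frame: the origin (TCP) lies midway between the tips of the shut fingers; the grasp point (between the pads) lies 19 mm behind it; z points along the fingers, x is the direction in which the jaws open and shut, and the axes are right-handed (so a half turn about z gives the same grasp; the last joint's range is limited). The gripper opens to 92 mm and grips with 3 to 60 N. Pads are 19 mm wide; open, the fingers measure 130 mm over their backs; the gripper's body (75 mm by 190 mm) begins 47 mm behind the grasp point.
Start: joints at [-1.242, 0.434, 0.025, 1.573, -0.012, 1.134, -0.075], TCP at [0.262, 0.568, 0.227] pointing down, gripper open.
Joint ranges: [-2.62, 2.62], [-0.44, 2.09], [-1.27, 1.32], [0.08, 2.57], [-1.32, 4.46], [0.12, 2], [-2.74, 2.74]. Speed limits (rad/s): [2.22, 2.22, 3.01, 3.01, 3.14, 3.14, 3.14].

## Interface

Orientations are given as a rotation vector (axis times angle).
In Python, from cell import arm gives the robot as it stands. The module is installed in compiled form; this text tells all that it offers.
- The arm moves only by the tool play_rows, never from a script. Its argument "motion" is a list of rows, each a list of 7 numbers: the gripper's target within -1 to 1 (fully open at 1, half-way at 0, shut at -1), then the shift along the tool's x, y, z in mm, then the turn, a rotation vector about the tool's x, y, z in rad. In form: [[claw, tx, ty, tz, ax, ay, az], ...]. A call has 1 to 10 rows; each row is the pose to reach, as a shift and turn from the pose measured when the call began, along the tool's axes at that moment; what a row does not reach only later rows make up. A row lasts 1/10 s, in which the tool goes at most 50 mm and 8.59 degrees, less where a joint would pass 70% of its speed; a pose out of reach is approached as far as the arm can. A call with a gripper value outside its range is refused whole. The fingers move at their own pace and stop on an object; "force" is the grip in N (left out, the last holds). Time passes only in rows, so rows that repeat a pose let the fingers close. It gives the time, the measured TCP pose, the force and the opening at its end, in the units of the state.
- arm.observe(): the state, without advancing time (a new reading comes with each control period).
- arm.get_image(name): name is "scene" or "top" or "wrist"; returns a dict with "img" (384x512x3 uint8, blue, green, red), "depth" (384x512 float32, m along the optical axis (not along the pixel's ray), 0 where there is no reading), "K" (3x3 intrinsics, pixels), "k1" (the pictures are not rectified: a ray, as slopes to the right and down, at radius r is drawn at 1 + k1 r^2 times it, then the intrinsics apply), "rvec" (rotation vector, rad) and "tvec" (3), from world to camera coordinates, as OpenCV has them. Camera axes: x right, y down, z forward; pixel columns grow to the right and rows downward; lengths in m; the calibration is good to about 2 mm. A picture is of the moment at which its call begins.
- arm.sign_off(): hands the job in, once; it reports no verdict.
Trained networks look in a picture, given as the dict that the camera call returned (one of the last four; its "shot" number tells which), for a name from the list of things; names that differ only in an ending like _2 or _b are one class to them, and where a whole thing is asked for, a point or a joint stands for the part that bears it (a point fixed in the world has none). Each returns a list of dicts, best first, with "score" (0 to 1); they miss things now and then, are a little off and sometimes report something else, mostly with a low value. They report only what shows in the picture. A call takes as long as a camera call. They do not tell look-alikes from the thing itself.
- arm.look_for(picture, query): "box" ([left, top, width, height] as shares, 0 to 1, of the picture: columns of its width, rows of its height, round what is visible of it).
The state is a dict: "clock": time; "joints": joint angles; "dq": joint speeds; "joint_efforts": joint torques, N m; "position": TCP position; "ee_rot": TCP orientation; "force": force on the tool from outside, world axes, zero at the start; "ft_torque": the same for the moment, N m; "width": opening from 0.0 (shut) to 1.0 (fully open).
Only numpy, scipy, OpenCV 4.12 (cv2) and the standard library are available. Lean on these libraries where they do the work, as an engineer would, in place of code of your own. Each camera call takes 0.05 s, during which the arm holds its last target. There are 200 camera calls.

## Task

Pick up the black cordless phone handset and hold it upright in front of the violet window of the UV lamp, at the window's height and with its centre about 8 cm away, turning it so that first the keypad face, then the narrow side with the orange volume key, then the back squarely faces the window, each for about a second. Then stand it upright, gently, in the middle of the round tray and let go. Leave the green tumbler where it stands.

Things in the scene. Friction and masses are not known exactly. Their poses are not given: they have to be found in the camera images.
- handset_center (a point): Black phone handset, 130 mm tall (z, up), 48 wide (y), 30 thick (x), 0.16 kg, standing on its foot; point half-way up, at its centre. -x: keypad face (blue screen, white keys), at first turned away from the robot and to its left; +x: back (grey panel); -y: narrow side with orange volume key, lower half. Grip from above, across y or x as suits the wrist, 45 mm above the point, near the top.
- lamp_window (a point): Face centre of the violet window, 66 mm wide, 76 tall, of the UV lamp, a white housing 100 mm wide, 144 tall, 44 deep, fixed to the table on the robot's left. 95 mm above the table. -x points level out of the window, y along its width, z up; the housing lies to +x. Its base plate, 14 mm high, reaches 35 mm out in front of the window.
- tray_top (a point): Centre of the top of the round wooden tray with a green inlay, 140 mm across and 8 mm thick, fixed flat on the table; the point lies on its upper surface, 8 mm above the table.
- tumbler: Green glass tumbler, 68 mm across, 95 mm tall, upright on the table; origin at the centre of its underside. A bystander. A wooden clock 70 x 45 x 85 mm and a flat black TV remote are about too; tumbler, clock and handset stand in any of three places, over 100 mm apart.
There are look-alikes about, which are no part of the job. There is more than one size of the part that bears lamp_window; the job needs the largest.

How it is judged:
By the outcome, as a careful person would: the job done as asked, in the order asked, and still so for the second after the job is handed in, with the robot touching nothing.
It also fails if it takes over 58 s, if anything falls off the work surface, if the arm or the gripper's body presses on something with over 40 N, if the wrist force passes 120 N, or if a joint passes its speed limit or range.

## Working session

There is one attempt and no reset: what is moved stays moved. The work goes in short steps, Python scripts to look and compute and a tool call to move; the robot and the scene stay as the last step left them, time stands still between calls to the robot, and variables do not carry over. Pictures are saved under pics/ and viewed, on a budget of 10 in all, crops included, one or two more only if the job needs it, and the job is handed in when it is done.

Besides the shell and the picture viewer there is one more tool, called after ">>>" as name([rows], argument=value, ...), one row to a line, values as JSON. play_rows: Moves the arm, as the interface text tells. Its arguments: {"type":"object","properties":{"motion":{"type":"array"},"force":{"type":"number"}},"required":["motion"]}

```bash
mkdir -p pics; cat > h.py <<'E'
import numpy as np,cv2
from cell import arm
from scipy.spatial.transform import Rotation as R
def cloud(p):
    K=p["K"];h,w=p["depth"].shape
    u,v=np.meshgrid(np.arange(w),np.arange(h))
    xd=(u-K[0][2])/K[0][0];yd=(v-K[1][2])/K[1][1]
    x,y=xd.copy(),yd.copy()
    for _ in range(8):
        s=1+p["k1"]*(x*x+y*y);x,y=xd/s,yd/s
    d=p["depth"];C=np.stack([x*d,y*d,d],-1)
    Rm=cv2.Rodrigues(np.array(p["rvec"],float))[0]
    W=(C-np.array(p["tvec"]).ravel())@Rm
    W[d==0]=np.nan
    return W
def boxes(p,names):
    for n in names:
        for b in arm.look_for(p,n)[:4]:
            l,t,w,h=b["box"];print(n,round(b["score"],2),[int(l*512),int(t*384),int(w*512),int(h*384)])
E
python3 - <<'E'
from h import *
ims=[]
for n in ["scene","top"]:
    p=arm.get_image(n);np.savez(n+".npz",W=cloud(p),img=p["img"]);ims.append(p["img"])
    print(n,p["k1"]);boxes(p,["handset_center","lamp_window","tray_top","tumbler"])
    cv2.imwrite(f"pics/{n}0.png",cv2.resize(p["img"],(800,600)))
print(arm.observe())
E
```

```text
scene -0.18828789492337616
handset_center 0.89 [119, 210, 27, 43]
handset_center 0.33 [295, 151, 47, 61]
lamp_window 0.89 [358, 191, 42, 48]
lamp_window 0.81 [294, 153, 47, 57]
lamp_window 0.72 [303, 131, 31, 22]
tray_top 0.87 [199, 189, 53, 39]
tumbler 0.72 [123, 165, 28, 36]
top -0.13320453450368291
handset_center 0.87 [372, 117, 34, 29]
lamp_window 0.83 [155, 187, 62, 49]
lamp_window 0.77 [102, 149, 55, 40]
lamp_window 0.75 [159, 255, 42, 38]
tray_top 0.56 [263, 167, 56, 52]
tumbler 0.66 [381, 199, 34, 27]
{'clock': 0.5, 'joints': array([-1.24160217,  0.43449911,  0.02499539,  1.57324601, -0.01160231,
        1.13402499, -0.07510348]), 'dq': array([-0.00014431,  0.00023126,  0.0004274 ,  0.00054306, -0.00080018,
        0.00048109, -0.00040843]), 'joint_efforts': array([-1.14712206e-03, -6.67139125e+01,  9.83142816e-01, -3.14570761e+01,
       -6.06055465e-02,  3.38795444e-02,  7.42246243e-05]), 'position': array([0.26157792, 0.56760477, 0.22672451]), 'ee_rot': array([ 2.64580609e+00,  1.69385700e+00, -3.28934151e-05]), 'force': array([-0.75683517, -0.44975196, -0.73364935]), 'ft_torque': array([-0.00114086,  0.00934565, -0.05085443]), 'width': 0.9981396666123477}
```

View pics/scene0.png

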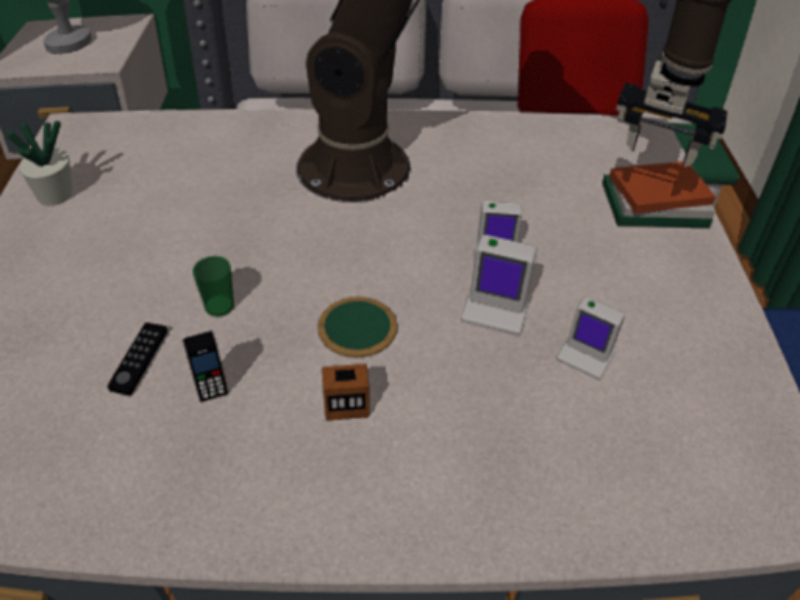

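View pics/top0.png

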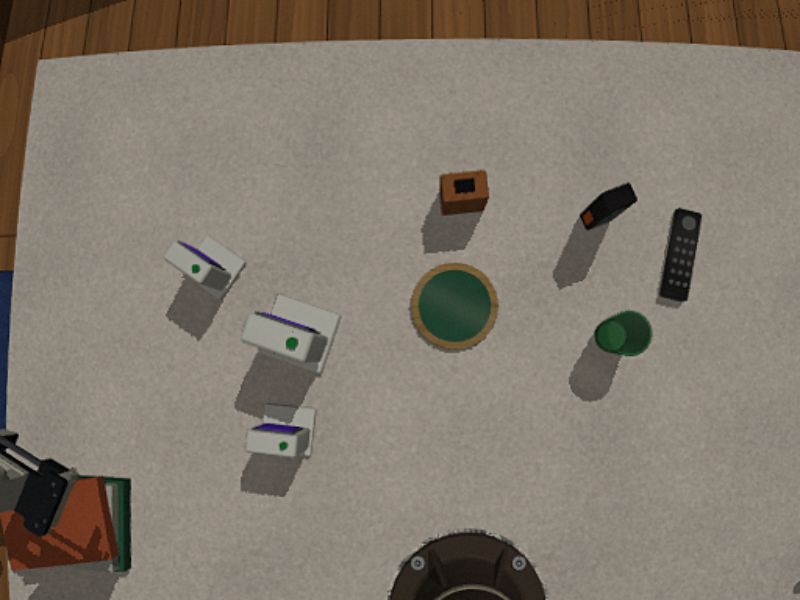

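The largest lamp is the middle one (scene px ~(500,285), top ~(290,333)). The handset stands at top px ~(608,205) with its orange side toward lower left. The tray is at top ~(455,307), the clock beyond it, and the tumbler at ~(625,333).

```bash
python3 - <<'E'
from h import *
def reg(n,l,t,w,h,zlo,zhi,show=True):
    W=np.load(n+".npz")["W"][t:t+h,l:l+w].reshape(-1,3)
    m=(W[:,2]>zlo)&(W[:,2]<zhi);P=W[m]
    if len(P)<5: print(n,"few");return
    r=cv2.minAreaRect(P[:,:2].astype(np.float32)*1000)
    print(n,len(P),"mean",P.mean(0).round(4),"rect",np.round(r[0]),np.round(r[1]),round(r[2],1),"z",np.nanpercentile(P[:,2],[2,50,98]).round(3));return P
print("handset top");reg("top",365,110,48,43,.118,.14)
print("handset all");reg("top",365,110,48,43,.02,.14);reg("scene",112,203,40,55,.02,.14)
print("lamp");reg("top",150,183,70,58,.135,.16);reg("top",150,183,70,58,.007,.02)
print("tray");reg("top",255,160,72,70,.004,.012)
print("tumbler");reg("top",375,192,45,42,.03,.11)
print("clock");reg("top",270,100,50,45,.03,.11)
print("small1");reg("top",102,149,60,45,.05,.16)
print("small2");reg("top",155,250,50,45,.05,.16)
# window by colour
for n in ["scene"]:
    d=np.load(n+".npz");hsv=cv2.cvtColor(d["img"],cv2.COLOR_BGR2HSV);W=d["W"]
    m=(hsv[...,0]>115)&(hsv[...,0]<145)&(hsv[...,1]>120);m[:, :300]=0;m[:150]=0;m[195:]=0; m[:,345:]=0
    P=W[m];P=P[np.isfinite(P[:,0])];c=np.median(P,0);P=P[np.linalg.norm(P-c,axis=1)<.06];c=P.mean(0);nrm=np.linalg.svd(P-c)[2][2];
    print("window",len(P),c,P.min(0),P.max(0),nrm,np.degrees(np.arctan2(nrm[1],nrm[0])))
E
```

```text
handset top
top 300 mean [ 0.6267 -0.2113  0.1299] rect [ 628. -213.] [32. 50.] 22.4 z [0.121 0.13  0.134]
handset all
top 551 mean [ 0.622  -0.2065  0.1033] rect [ 627. -213.] [34. 50.] 21.7 z [0.026 0.125 0.133]
scene 772 mean [ 0.6395 -0.2102  0.0905] rect [ 631. -213.] [36. 48.] 20.5 z [0.023 0.096 0.133]
lamp
top 964 mean [0.4272 0.2702 0.1436] rect [428. 272.] [101.  49.] 71.3 z [0.139 0.144 0.149]
top 851 mean [0.4492 0.2569 0.014 ] rect [437. 268.] [111. 101.] 71.9 z [0.01  0.014 0.018]
tray
top 2386 mean [0.4824 0.0202 0.0087] rect [485.  21.] [174. 169.] 0.6 z [0.005 0.009 0.012]
tumbler
top 564 mean [ 0.4346 -0.2375  0.0739] rect [ 434. -232.] [66. 66.] 33.2 z [0.032 0.079 0.098]
clock
top 723 mean [0.6521 0.0079 0.0792] rect [657.   7.] [46. 71.] 6.3 z [0.035 0.085 0.09 ]
small1
top 629 mean [0.5368 0.4114 0.1006] rect [541. 419.] [76. 38.] 55.7 z [0.054 0.108 0.113]
small2
top 685 mean [0.2795 0.2815 0.1014] rect [277. 286.] [77. 37.] 84.9 z [0.054 0.108 0.113]
window 558 [0.45225786 0.26461912 0.09862753] [0.43776959 0.23239933 0.05461036] [0.46602597 0.29713477 0.13792608] [ 9.50316617e-01 -3.11284765e-01 -3.50031095e-04] -18.136674608773532
```

```bash
cat >> h.py <<'E'
def go(p,yaw):
    "tool-frame shift (mm) and turn to TCP p with tool down, tool x at yaw deg"
    s=arm.observe();R0=R.from_rotvec(s["ee_rot"])
    a=np.radians(yaw);x=np.array([np.cos(a),np.sin(a),0]);z=np.array([0,0,-1.]);y=np.cross(z,x)
    Rt=R.from_matrix(np.stack([x,y,z],1));M=R0.as_matrix()
    print("t",round(s["clock"],2),"pos",s["position"].round(4),"yaw",np.degrees(np.arctan2(M[1,0],M[0,0])).round(1),"tilt",M[2,:2].round(3),"q",s["joints"].round(2),"F",s["force"].round(1),"w",round(s["width"]*92,1))
    print("shift",(R0.inv().apply(np.array(p)-s["position"])*1000).round(1),"turn",(R0.inv()*Rt).as_rotvec().round(3))
E
python3 - <<'E'
from h import *
d=np.load("top.npz");hsv=cv2.cvtColor(d["img"],cv2.COLOR_BGR2HSV);W=d["W"]
m=(hsv[...,0]>60)&(hsv[...,0]<95)&(hsv[...,1]>80);m[:, :255]=0;m[:,325:]=0;m[:160]=0;m[230:]=0
P=W[m];P=P[np.isfinite(P[:,0])];print("tray",cv2.minEnclosingCircle(P[:,:2].astype(np.float32)),P.mean(0))
go([.628,-.213,.215],-68)
E
```

```text
tray ((0.48292437195777893, 0.019817102700471878), 0.05716082453727722) [0.48280065 0.02038402 0.00920284]
t 0.5 pos [0.2616 0.5676 0.2267] yaw 65.3 tilt [-0.  0.] q [-1.24  0.43  0.02  1.57 -0.01  1.13 -0.08] F [-0.8 -0.4 -0.7] w 91.8
shift [-555.6  659.5   11.7] turn [0.    0.    2.326]
```

>>> play_rows([
  [1, -556, 660, 0, 0, 0, 2.326],
  [1, -556, 660, 0, 0, 0, 2.326],
  [1, -556, 660, 0, 0, 0, 2.326],
  [1, -556, 660, 0, 0, 0, 2.326],
  [1, -556, 660, 0, 0, 0, 2.326],
  [1, -556, 660, 0, 0, 0, 2.326],
  [1, -556, 660, 0, 0, 0, 2.326],
  [1, -556, 660, 0, 0, 0, 2.326],
  [1, -556, 660, 0, 0, 0, 2.326],
  [1, -556, 660, 0, 0, 0, 2.326],
], force=20)

```text
clock: 1.5
position: [0.4746, 0.1132, 0.2272]
ee_rot: [-3.088, 0.573, -0.001]
force: [1.4, 0.8, 0.1]
width: 1.003
```

```bash
python3 -c "
from h import *
go([.628,-.213,.215],-68)"
```

```text
t 1.5 pos [0.4746 0.1132 0.2272] yaw -21.0 tilt [ 0.001 -0.001] q [-0.76  0.22  0.51  1.93 -0.12  1.03 -0.57] F [1.4 0.8 0.1] w 92.3
shift [260.2 249.5  12.1] turn [-0.001 -0.     0.82 ]
```

>>> play_rows([
  [1, 260, 250, 12, 0, 0, 0.82],
  [1, 260, 250, 12, 0, 0, 0.82],
  [1, 260, 250, 12, 0, 0, 0.82],
  [1, 260, 250, 12, 0, 0, 0.82],
  [1, 260, 250, 12, 0, 0, 0.82],
  [1, 260, 250, 12, 0, 0, 0.82],
  [1, 260, 250, 12, 0, 0, 0.82],
  [1, 260, 250, 12, 0, 0, 0.82],
  [1, 260, 250, 12, 0, 0, 0.82],
  [1, 260, 250, 12, 0, 0, 0.82],
])

```text
clock: 2.5
position: [0.6275, -0.2125, 0.2148]
ee_rot: [-2.603, 1.755, 0.001]
force: [0.5, -0.1, -0.5]
width: 0.999
```

```bash
python3 - <<'E'
from h import *
go([.628,-.213,.091],-68)
p=arm.get_image("wrist");W=cloud(p);boxes(p,["handset_center"])
m=(W[...,2]>.118)&(W[...,2]<.14);P=W[m];P=P[np.hypot(P[:,0]-.628,P[:,1]+.213)<.05]
r=cv2.minAreaRect(P[:,:2].astype(np.float32)*1000);print(len(P),P.mean(0),r)
cv2.imwrite("pics/w1.png",p["img"])
E
```

```text
t 2.5 pos [ 0.6275 -0.2125  0.2148] yaw -68.0 tilt [-0.001 -0.001] q [-0.2   0.58  0.72  1.53 -0.4   1.19 -0.59] F [ 0.5 -0.1 -0.5] w 91.9
shift [  0.8  -0.2 123.8] turn [-0.001  0.001  0.   ]
handset_center 0.84 [225, 146, 59, 65]
1969 [ 0.63231881 -0.21176467  0.12913325] ((630.6658325195312, -212.26409912109375), (31.600502014160156, 48.04328155517578), 23.01436424255371)
```

View pics/w1.png

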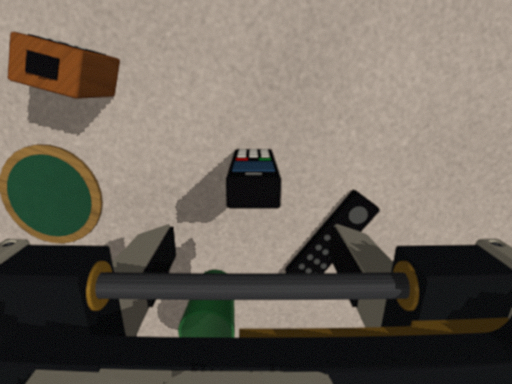

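The wrist picture shows the handset top at px (253,190), keypad up in the picture, squarely between the fingers. I'll descend and grip.

>>> play_rows([
  [1, 1, -1, 20, 0, 0, -0.01],
  [1, 1, -1, 45, 0, 0, -0.01],
  [1, 1, -1, 70, 0, 0, -0.01],
  [1, 1, -1, 95, 0, 0, -0.01],
  [1, 1, -1, 115, 0, 0, -0.01],
  [1, 1, -1, 124, 0, 0, -0.01],
  [1, 1, -1, 124, 0, 0, -0.01],
  [-1, 1, -1, 124, 0, 0, -0.01],
  [-1, 1, -1, 124, 0, 0, -0.01],
  [-1, 1, -1, 124, 0, 0, -0.01],
], force=25)

```text
clock: 3.6
position: [0.6297, -0.2117, 0.0922]
ee_rot: [-2.613, 1.739, -0.002]
force: [0.0, -1.1, -0.2]
width: 0.79
```

>>> play_rows([
  [-1, 0, 0, 0, 0, 0, 0],
  [-1, 0, 0, 0, 0, 0, 0],
  [-1, 0, 0, 0, 0, 0, 0],
  [-1, 0, 0, 0, 0, 0, 0],
  [-1, 0, 0, 0, 0, 0, 0],
])

```text
clock: 4.1
position: [0.6298, -0.2118, 0.0924]
ee_rot: [-2.613, 1.739, -0.002]
force: [-0.0, 1.4, 1.9]
width: 0.522
```

```bash
python3 -c "
from h import *
go([.629,-.2125,.221],-67.5)"
```

```text
t 4.1 pos [ 0.6298 -0.2118  0.0924] yaw -67.3 tilt [-0.001 -0.003] q [-0.15  0.69  0.64  1.65 -0.49  0.96 -0.51] F [-0.   1.4  1.9] w 48.0
shift [   0.2    0.6 -128.6] turn [-0.003  0.001  0.003]
```

>>> play_rows([
  [-1, 0, 0, -5, 0, 0, 0],
  [-1, 0, 0, -15, 0, 0, 0],
  [-1, 0, 0, -30, 0, 0, 0],
  [-1, 0, 0, -50, 0, 0, 0],
  [-1, 0, 0, -70, 0, 0, 0],
  [-1, 0, 0, -90, 0, 0, 0],
  [-1, 0, 0, -105, 0, 0, 0],
  [-1, 0, 0, -113, 0, 0, 0],
  [-1, 0, 0, -115, 0, 0, 0],
  [-1, 0, 0, -115, 0, 0, 0],
])

```text
clock: 5.1
position: [0.6293, -0.2119, 0.2071]
ee_rot: [-2.613, 1.739, -0.002]
force: [-0.2, -0.7, -1.7]
width: 0.519
```

```bash
python3 - <<'E'
from h import *
go([.526,.240,.205],71.9)
p=arm.get_image("wrist");cv2.imwrite("pics/w2.png",p["img"])
E
```

```text
t 5.1 pos [ 0.6293 -0.2119  0.2071] yaw -67.3 tilt [-0.001 -0.003] q [-0.19  0.58  0.72  1.54 -0.41  1.17 -0.58] F [-0.2 -0.7 -1.7] w 47.8
shift [-456.7  -79.1    2.8] turn [-2.000e-03 -3.000e-03 -2.429e+00]
```

View pics/w2.png

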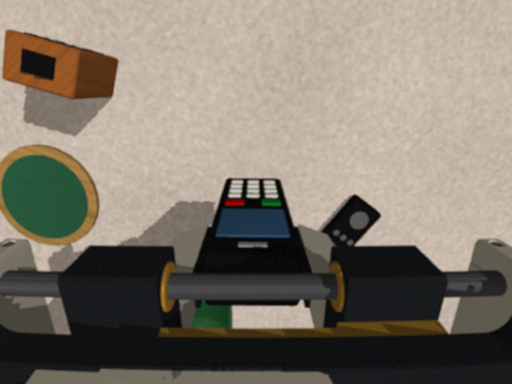

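>>> play_rows([
  [-1, -6, -1, 0, 0, 0, -0.05],
  [-1, -20, -4, 0, 0, 0, -0.15],
  [-1, -45, -8, 0, 0, 0, -0.27],
  [-1, -73, -13, 0, 0, 0, -0.4],
  [-1, -101, -18, 0, 0, 0, -0.53],
  [-1, -129, -23, 0, 0, 0, -0.66],
  [-1, -157, -28, 0, 0, 0, -0.79],
  [-1, -185, -33, 0, 0, 0, -0.92],
  [-1, -213, -38, 0, 0, 0, -1.05],
  [-1, -241, -43, 0, 0, 0, -1.18],
])

```text
clock: 6.15
position: [0.5748, 0.0283, 0.2062]
ee_rot: [-3.14, -0.017, -0.0]
force: [0.0, 0.5, -1.7]
width: 0.52
```

```bash
python3 -c "
from h import *
go([.526,.240,.205],71.9)"
```

```text
t 6.15 pos [0.5748 0.0283 0.2062] yaw 0.6 tilt [ 0.    -0.002] q [-0.44  0.38  0.41  1.75 -0.18  1.04  0.04] F [ 0.   0.5 -1.7] w 47.8
shift [ -46.5 -212.2    1.6] turn [-2.000e-03 -1.000e-03 -1.244e+00]
```

>>> play_rows([
  [-1, -2, -10, 0, 0, 0, -0.12],
  [-1, -6, -30, 0, 0, 0, -0.25],
  [-1, -12, -55, 0, 0, 0, -0.39],
  [-1, -18, -82, 0, 0, 0, -0.53],
  [-1, -24, -109, 0, 0, 0, -0.67],
  [-1, -30, -136, 0, 0, 0, -0.81],
  [-1, -36, -163, 0, 0, 0, -0.95],
  [-1, -41, -188, 0, 0, 0, -1.09],
  [-1, -45, -205, 0, 0, 0, -1.2],
  [-1, -46, -212, 0, 0, 0, -1.244],
])

```text
clock: 7.15
position: [0.5253, 0.2417, 0.2056]
ee_rot: [-2.536, -1.85, 0.0]
force: [-0.3, -0.4, -2.3]
width: 0.524
```

```bash
python3 -c "
from h import *
go([.526,.240,.1224],71.9)"
```

```text
t 7.15 pos [0.5253 0.2417 0.2056] yaw 72.2 tilt [ 0.001 -0.002] q [-0.57  0.38  0.07  1.72 -0.03  1.04  0.77] F [-0.3 -0.4 -2.3] w 48.2
shift [-1.5  1.4 83.2] turn [-0.002 -0.001  0.006]
```

>>> play_rows([
  [-1, -1, 1, 10, 0, 0, 0],
  [-1, -1, 1, 25, 0, 0, 0],
  [-1, -1, 1, 42, 0, 0, 0],
  [-1, -1, 1, 58, 0, 0, 0],
  [-1, -1, 1, 72, 0, 0, 0],
  [-1, -1, 1, 80, 0, 0, 0],
  [-1, -1, 1, 83, 0, 0, 0],
  [-1, -1, 1, 83, 0, 0, 0],
  [-1, -1, 1, 83, 0, 0, 0],
])

```text
clock: 8.05
position: [0.5262, 0.2405, 0.1231]
ee_rot: [-2.537, -1.849, -0.001]
force: [0.5, 0.6, -2.2]
width: 0.52
```

```bash
python3 - <<'E'
from h import *
go([.526,.240,.1224],71.9)
p=arm.get_image("scene");W=cloud(p);cv2.imwrite("pics/s2.png",cv2.resize(p["img"][110:270,230:430],(800,640))[:600])
P=W[np.isfinite(W[...,0])]
m=(P[:,2]>.035)&(P[:,2]<.10)&(np.hypot(P[:,0]-.526,P[:,1]-.24)<.05);Q=P[m]
n=np.array([.95,-.311]);d=(Q[:,:2]-[.45,.265])@n;w=(Q[:,:2]-[.45,.265])@[.311,.95]
print(len(Q),"dist",np.percentile(d,[2,50,98]),"lat",np.percentile(w,[2,50,98]),"z",Q[:,2].min())
b=d>.085;print(np.polyfit(w[b],d[b],1))
E
```

```text
t 8.05 pos [0.5262 0.2405 0.1231] yaw 72.2 tilt [ 0.002 -0.002] q [-0.56  0.46  0.06  1.81 -0.04  0.86  0.78] F [ 0.5  0.6 -2.2] w 47.8
shift [-0.6 -0.1  0.7] turn [-0.002 -0.002  0.005]
320 dist [0.08261478 0.09667672 0.09985821] lat [-0.02286175  0.00175391  0.0242229 ] z 0.03558946587849405
[-0.0238933   0.09655231]
```

View pics/s2.png

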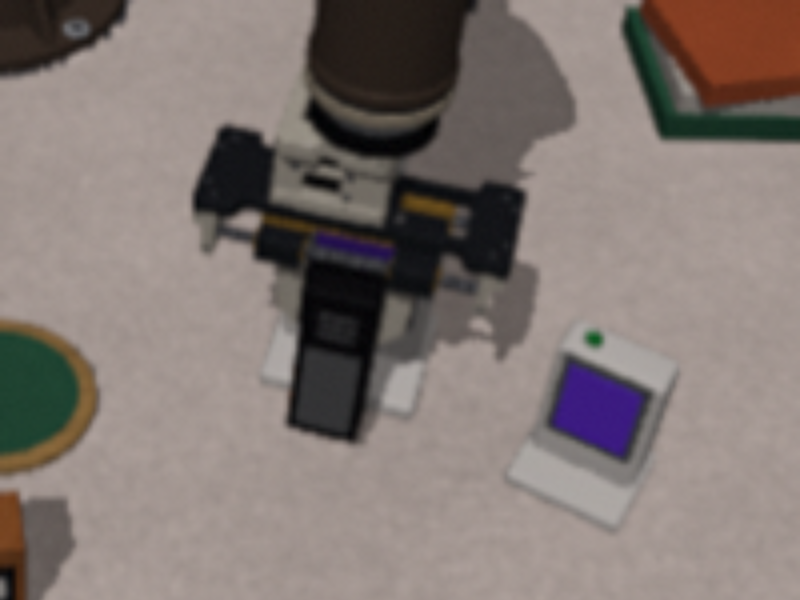

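The scene shows the grey back toward the camera (px ~(330,390)), so the keypad faces the window and the handset hangs straight. Measured centre distance is about 81 mm. I'll hold, then turn.

>>> play_rows([
  [-1, 0, 0, 0, 0, 0, 0],
  [-1, 0, 0, 0, 0, 0, 0],
  [-1, 0, 0, 0, 0, 0, 0],
  [-1, 0, 0, 0, 0, 0, 0],
  [-1, 0, 0, 0, 0, 0, 0],
  [-1, 0, 0, 0, 0, 0, 0],
  [-1, 0, 0, 0, 0, 0, 0],
  [-1, 0, 0, 0, 0, 0, 0],
  [-1, 0, 0, 0, 0, 0, 0],
  [-1, 0, 0, 0, 0, 0, 0],
])

```text
clock: 9.1
position: [0.5262, 0.2407, 0.1232]
ee_rot: [-2.536, -1.85, -0.001]
force: [-0.1, -0.5, -3.2]
width: 0.521
```

>>> play_rows([
  [-1, 0, 0, 0, 0, 0, 0],
  [-1, 0, 0, 0, 0, 0, 0.05],
  [-1, 0, 0, 0, 0, 0, 0.15],
  [-1, 0, 0, 0, 0, 0, 0.27],
  [-1, 0, 0, 0, 0, 0, 0.39],
  [-1, 0, 0, 0, 0, 0, 0.51],
  [-1, 0, 0, 0, 0, 0, 0.63],
  [-1, 0, 0, 0, 0, 0, 0.75],
  [-1, 0, 0, 0, 0, 0, 0.87],
  [-1, 0, 0, 0, 0, 0, 0.99],
])

```text
clock: 10.1
position: [0.5262, 0.2408, 0.1232]
ee_rot: [-3.111, -0.415, 0.001]
force: [0.4, -0.3, -2.1]
width: 0.518
```

```bash
python3 -c "
from h import *
go([.526,.240,.1224],-18.1)"
```

```text
t 10.1 pos [0.5262 0.2408 0.1232] yaw 15.2 tilt [-0.    -0.003] q [-0.75  0.47  0.32  1.83 -0.19  0.87 -0.07] F [ 0.4 -0.3 -2.1] w 47.7
shift [-0.4  0.7  0.8] turn [-0.003  0.001  0.581]
```

>>> play_rows([
  [-1, 0, 0, 0, 0, 0, 0.13],
  [-1, 0, 0, 0, 0, 0, 0.26],
  [-1, 0, 1, 1, 0, 0, 0.38],
  [-1, 0, 1, 1, 0, 0, 0.48],
  [-1, 0, 1, 1, 0, 0, 0.55],
  [-1, 0, 1, 1, 0, 0, 0.58],
  [-1, 0, 1, 1, 0, 0, 0.58],
  [-1, 0, 1, 1, 0, 0, 0.58],
])

```text
clock: 10.9
position: [0.5264, 0.2399, 0.1222]
ee_rot: [-3.101, 0.489, 0.002]
force: [-0.9, -0.1, -2.9]
width: 0.519
```

```bash
python3 - <<'E'
from h import *
go([.526,.240,.1224],-18.1)
p=arm.get_image("scene");cv2.imwrite("pics/s3.png",cv2.resize(p["img"][110:260,230:430],(800,600)))
E
```

```text
t 10.9 pos [0.5264 0.2399 0.1222] yaw -17.9 tilt [-0.002 -0.002] q [-0.85  0.49  0.47  1.84 -0.29  0.88 -0.55] F [-0.9 -0.1 -2.9] w 47.8
shift [-0.4  0.  -0.2] turn [-0.002  0.002  0.003]
```

View pics/s3.png

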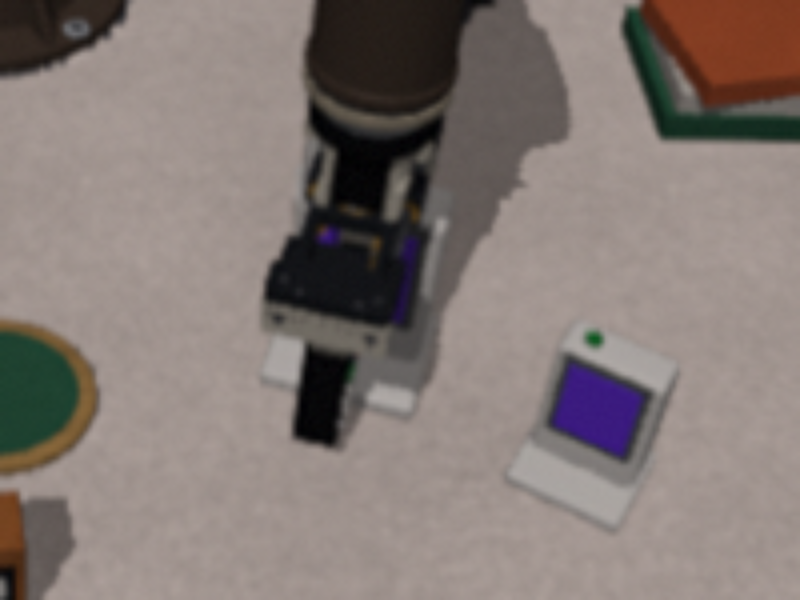

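The plain narrow side is toward the camera (px ~(322,395)) with the keys to the right, so the orange side faces the window. I'll hold, then turn to the back.

>>> play_rows([
  [-1, 0, 0, 0, 0, 0, 0],
  [-1, 0, 0, 0, 0, 0, 0],
  [-1, 0, 0, 0, 0, 0, 0],
  [-1, 0, 0, 0, 0, 0, 0],
  [-1, 0, 0, 0, 0, 0, 0],
  [-1, 0, 0, 0, 0, 0, 0],
  [-1, 0, 0, 0, 0, 0, 0],
  [-1, 0, 0, 0, 0, 0, 0],
  [-1, 0, 0, 0, 0, 0, 0],
  [-1, 0, 0, 0, 0, 0, 0],
])

```text
clock: 11.95
position: [0.5265, 0.2399, 0.1222]
ee_rot: [-3.101, 0.489, 0.002]
force: [0.5, 0.6, -1.8]
width: 0.519
```

>>> play_rows([
  [-1, 0, 0, 0, 0, 0, 0],
  [-1, 0, 0, 0, 0, 0, 0.05],
  [-1, 0, 0, 0, 0, 0, 0.15],
  [-1, 0, 0, 0, 0, 0, 0.27],
  [-1, 0, 0, 0, 0, 0, 0.39],
  [-1, 0, 0, 0, 0, 0, 0.51],
  [-1, 0, 0, 0, 0, 0, 0.63],
  [-1, 0, 0, 0, 0, 0, 0.75],
  [-1, 0, 0, 0, 0, 0, 0.87],
  [-1, 0, 0, 0, 0, 0, 0.99],
])

```text
clock: 12.95
position: [0.5264, 0.2399, 0.1223]
ee_rot: [-2.492, 1.91, 0.004]
force: [0.3, -0.3, -2.2]
width: 0.524
```

```bash
python3 -c "
from h import *
go([.526,.240,.1224],-108.1)"
```

```text
t 12.95 pos [0.5264 0.2399 0.1223] yaw -74.9 tilt [-0.003 -0.   ] q [-1.03  0.55  0.75  1.85 -0.47  0.92 -1.37] F [ 0.3 -0.3 -2.2] w 48.2
shift [-0.2  0.4 -0.1] turn [0.001 0.003 0.579]
```

>>> play_rows([
  [-1, 0, 0, 0, 0, 0, 0.13],
  [-1, 0, 0, 0, 0, 0, 0.26],
  [-1, 0, 0, 0, 0, 0, 0.38],
  [-1, 0, 0, 0, 0, 0, 0.48],
  [-1, 0, 0, 0, 0, 0, 0.55],
  [-1, 0, 0, 0, 0, 0, 0.58],
  [-1, 0, 0, 0, 0, 0, 0.58],
  [-1, 0, 0, 0, 0, 0, 0.58],
])

```text
clock: 13.75
position: [0.5264, 0.24, 0.1223]
ee_rot: [-1.845, 2.542, 0.004]
force: [-0.3, -0.5, -2.1]
width: 0.52
```

```bash
python3 - <<'E'
from h import *
go([.526,.240,.1224],-108.1)
p=arm.get_image("scene");cv2.imwrite("pics/s4.png",cv2.resize(p["img"][110:260,230:430],(800,600)))
E
```

```text
t 13.75 pos [0.5264 0.24   0.1223] yaw -108.1 tilt [-0.003  0.002] q [-1.12  0.61  0.91  1.86 -0.59  0.96 -1.83] F [-0.3 -0.5 -2.1] w 47.8
shift [ 0.2  0.4 -0.1] turn [0.002 0.003 0.001]
```

View pics/s4.png

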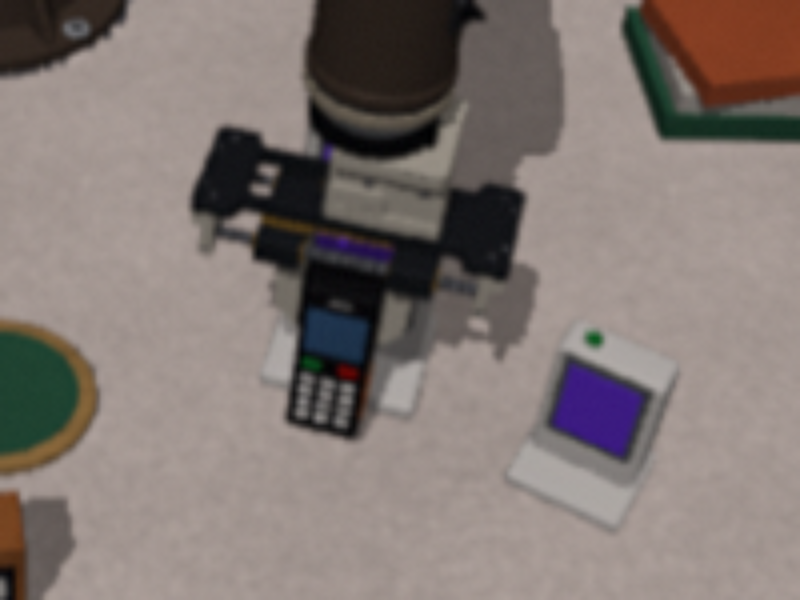

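The keypad now faces the camera (px ~(330,370)), so the back faces the window. I'll hold, then lift.

>>> play_rows([
  [-1, 0, 0, 0, 0, 0, 0],
  [-1, 0, 0, 0, 0, 0, 0],
  [-1, 0, 0, 0, 0, 0, 0],
  [-1, 0, 0, 0, 0, 0, 0],
  [-1, 0, 0, 0, 0, 0, 0],
  [-1, 0, 0, 0, 0, 0, 0],
  [-1, 0, 0, 0, 0, 0, 0],
  [-1, 0, 0, 0, 0, 0, 0],
  [-1, 0, 0, 0, 0, 0, 0],
  [-1, 0, 0, 0, 0, 0, 0],
])

```text
clock: 14.8
position: [0.5265, 0.24, 0.1223]
ee_rot: [-1.844, 2.542, 0.004]
force: [-0.2, 0.9, -1.7]
width: 0.52
```

>>> play_rows([
  [-1, 0, 0, 0, 0, 0, 0],
  [-1, 0, 0, -5, 0, 0, 0],
  [-1, 0, 0, -15, 0, 0, 0],
  [-1, 0, 0, -25, 0, 0, 0],
  [-1, 0, 0, -35, 0, 0, 0],
  [-1, 0, 0, -43, 0, 0, 0],
  [-1, 0, 0, -48, 0, 0, 0],
  [-1, 0, 0, -50, 0, 0, 0],
])

```text
clock: 15.6
position: [0.5267, 0.24, 0.173]
ee_rot: [-1.844, 2.541, 0.005]
force: [-0.8, -0.2, -2.2]
width: 0.522
```

```bash
python3 -c "
from h import *
go([.483,.020,.172],-108.1)"
```

```text
t 15.6 pos [0.5267 0.24   0.173 ] yaw -108.1 tilt [-0.003  0.001] q [-1.16  0.55  0.96  1.81 -0.52  1.06 -1.88] F [-0.8 -0.2 -2.2] w 48.0
shift [ 2.227e+02 -2.670e+01  2.000e-01] turn [0.001 0.003 0.   ]
```

>>> play_rows([
  [-1, 8, -1, 0, 0, 0, -0.02],
  [-1, 26, -3, 0, 0, 0, -0.06],
  [-1, 52, -6, 0, 0, 0, -0.12],
  [-1, 82, -10, 0, 0, 0, -0.2],
  [-1, 112, -13, 0, 0, 0, -0.28],
  [-1, 142, -17, 0, 0, 0, -0.36],
  [-1, 172, -21, 0, 0, 0, -0.44],
  [-1, 198, -24, 0, 0, 0, -0.5],
  [-1, 215, -26, 0, 0, 0, -0.52],
  [-1, 223, -27, 0, 0, 0, -0.52],
])

```text
clock: 16.6
position: [0.4822, 0.0172, 0.1722]
ee_rot: [-2.433, 1.984, 0.004]
force: [0.2, -0.1, -1.8]
width: 0.525
```

```bash
python3 - <<'E'
from h import *
go([.483,.020,.1005],-78.3)
for n in ["wrist","top"]:
    p=arm.get_image(n);W=cloud(p);hsv=cv2.cvtColor(p["img"],cv2.COLOR_BGR2HSV)
    P=W[(W[...,2]>.004)&(W[...,2]<.014)&(hsv[...,1]>70)];P=P[np.hypot(P[:,0]-.483,P[:,1]-.02)<.1]
    print(n,cv2.minEnclosingCircle(P[:,:2].astype(np.float32)))
p=arm.get_image("scene");W=cloud(p);P=W[np.isfinite(W[...,0])]
Q=P[(P[:,2]>.075)&(P[:,2]<.13)&(np.hypot(P[:,0]-.483,P[:,1]-.02)<.045)]
print("held",len(Q),Q[:,2].min(),Q.mean(0),cv2.minAreaRect(Q[:,:2].astype(np.float32)*1000))
E
```

```text
t 16.6 pos [0.4822 0.0172 0.1722] yaw -78.4 tilt [-0.004 -0.   ] q [-0.82  0.34  0.88  2.03 -0.33  0.92 -1.13] F [ 0.2 -0.1 -1.8] w 48.3
shift [-2.3 -1.3 71.7] turn [-0.     0.004 -0.002]
wrist ((0.48460209369659424, 0.021560028195381165), 0.0698249340057373)
top ((0.0, 0.0), 0.0)
held 250 0.08082263359118058 [0.49580735 0.0174216  0.10622412] ((493.0231628417969, 13.487123489379883), (54.745338439941406, 26.906410217285156), 73.48600769042969)
```

>>> play_rows([
  [-1, -3, -2, 5, 0, 0.004, 0],
  [-1, -3, -2, 18, 0, 0.004, 0],
  [-1, -3, -2, 33, 0, 0.004, 0],
  [-1, -3, -2, 46, 0, 0.004, 0],
  [-1, -3, -2, 56, 0, 0.004, 0],
  [-1, -3, -2, 63, 0, 0.004, 0],
  [-1, -3, -2, 67, 0, 0.004, 0],
  [-1, -3, -2, 68, 0, 0.004, 0],
  [-1, -3, -2, 69, 0, 0.004, 0],
  [-1, -3, -2, 69, 0, 0.004, 0],
])

```text
clock: 17.75
position: [0.4846, 0.0233, 0.1034]
ee_rot: [-2.435, 1.984, -0.001]
force: [0.5, 0.2, -1.7]
width: 0.52
```

>>> play_rows([
  [-1, 0, 0, 0.5, 0, 0, 0],
  [-1, 0, 0, 1, 0, 0, 0],
  [-1, 0, 0, 1.5, 0, 0, 0],
  [-1, 0, 0, 2, 0, 0, 0],
  [-1, 0, 0, 2, 0, 0, 0],
])

```text
clock: 18.25
position: [0.4846, 0.0233, 0.1014]
ee_rot: [-2.435, 1.984, -0.001]
force: [0.2, 0.5, -1.9]
width: 0.522
```

```bash
python3 -c "
from h import *
go([.4838,.0206,.1],-78.3)
print(arm.observe()['force'])"
```

```text
t 18.25 pos [0.4846 0.0233 0.1014] yaw -78.3 tilt [ 0.    -0.001] q [-0.74  0.45  0.79  2.1  -0.46  0.77 -1.03] F [ 0.2  0.5 -1.9] w 48.0
shift [2.5 1.4 1.4] turn [-0.001 -0.    -0.001]
[ 0.19492896  0.49103622 -1.89104368]
```

Still hanging free, with the handset's weight at -1.9 N. I'll fix the lateral offset and go on down slowly.

>>> play_rows([
  [-1, 2, 1, 0, 0, 0, 0],
  [-1, 2, 1, 0.4, 0, 0, 0],
  [-1, 2, 1, 0.7, 0, 0, 0],
  [-1, 2, 1, 1, 0, 0, 0],
  [-1, 2, 1, 1, 0, 0, 0],
])

```text
clock: 18.75
position: [0.4841, 0.0212, 0.1003]
ee_rot: [-2.435, 1.984, -0.001]
force: [0.4, 0.1, -3.3]
width: 0.521
```

>>> play_rows([
  [-1, 0, 0, 0.3, 0, 0, 0],
  [-1, 0, 0, 0.5, 0, 0, 0],
  [-1, 0, 0, 0.5, 0, 0, 0],
])

```text
clock: 19.05
position: [0.4842, 0.0211, 0.1002]
ee_rot: [-2.435, 1.984, -0.001]
force: [-1.1, -0.4, 6.5]
width: 0.522
```

>>> play_rows([
  [-1, 0, 0, 0.3, 0, 0, 0],
  [-1, 0, 0, 0.5, 0, 0, 0],
  [-1, 0, 0, 0.5, 0, 0, 0],
])

```text
clock: 19.35
position: [0.4844, 0.0211, 0.1002]
ee_rot: [-2.434, 1.983, -0.001]
force: [-3.3, 0.0, 7.8]
width: 0.522
```

>>> play_rows([
  [-1, 0, 0, -0.3, 0, 0, 0],
  [-1, 0, 0, -0.3, 0, 0, 0],
  [0.3, 0, 0, -0.3, 0, 0, 0],
  [0.3, 0, 0, -0.3, 0, 0, 0],
  [0.5, 0, 0, -0.3, 0, 0, 0],
  [0.8, 0, 0, -0.3, 0, 0, 0],
  [0.8, 0, 0, -0.3, 0, 0, 0],
  [0.8, 0, 0, -0.3, 0, 0, 0],
  [0.8, 0, 0, -0.3, 0, 0, 0],
])

```text
clock: 20.25
position: [0.4844, 0.0211, 0.1005]
ee_rot: [-2.434, 1.983, -0.001]
force: [-0.1, -0.9, -0.1]
width: 0.897
```

>>> play_rows([
  [0.8, 0, 0, -5, 0, 0, 0],
  [0.8, 0, 0, -15, 0, 0, 0],
  [0.8, 0, 0, -30, 0, 0, 0],
  [0.8, 0, 0, -50, 0, 0, 0],
  [0.8, 0, 0, -75, 0, 0, 0],
  [0.8, 0, 0, -100, 0, 0, 0],
  [0.8, 0, 0, -125, 0, 0, 0],
  [0.8, 0, 0, -140, 0, 0, 0],
  [0.8, 0, 0, -150, 0, 0, 0],
  [0.8, 0, 0, -150, 0, 0, 0],
])

```text
clock: 21.25
position: [0.4848, 0.0209, 0.2518]
ee_rot: [-2.432, 1.982, -0.003]
force: [-0.2, 0.4, -0.5]
width: 0.899
```

```bash
python3 - <<'E'
from h import *
go([.4838,.0206,.25],-78.3)
p=arm.get_image("wrist");W=cloud(p)
P=W[(W[...,2]>.125)&(W[...,2]<.148)];P=P[np.hypot(P[:,0]-.484,P[:,1]-.021)<.06]
print("top face",len(P),np.median(P,0),cv2.minAreaRect(P[:,:2].astype(np.float32)*1000))
p=arm.get_image("scene");cv2.imwrite("pics/s5.png",cv2.resize(p["img"],(800,600)))
p=arm.get_image("top");boxes(p,["tumbler"])
E
```

```text
t 21.25 pos [0.4848 0.0209 0.2518] yaw -78.3 tilt [-0.001 -0.004] q [-0.93  0.23  0.95  1.92 -0.21  1.09 -1.25] F [-0.2  0.4 -0.5] w 82.7
shift [0.1 1.  1.8] turn [-0.004  0.001 -0.001]
top face 1593 [0.48683079 0.02111758 0.13769504] ((485.1234130859375, 20.692323684692383), (31.30293846130371, 47.89207458496094), 9.838916778564453)
tumbler 0.95 [381, 202, 35, 24]
```

View pics/s5.png

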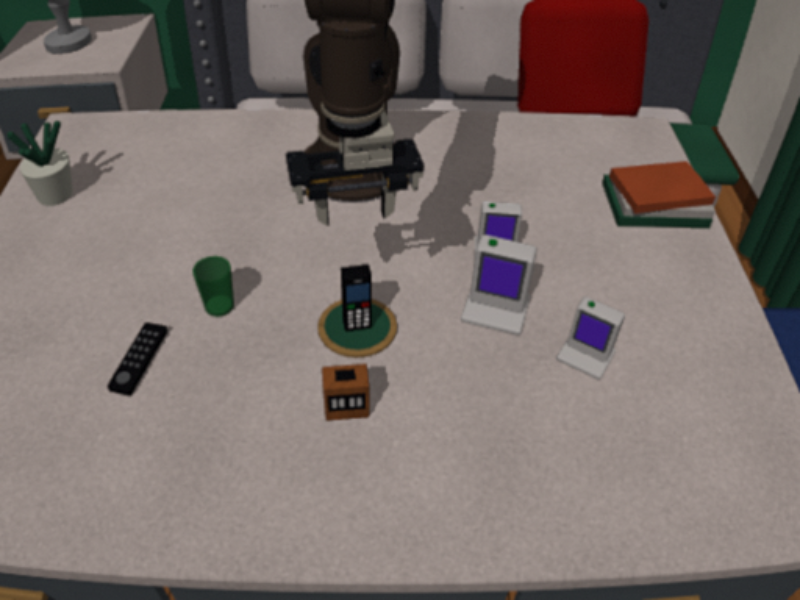

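The handset stands upright mid-tray (px ~(357,300)). The tumbler at (213,285) is where it was, and the arm is clear.

```bash
python3 -c "
from h import arm
print(arm.sign_off())"
```

```text
the job is handed in; nothing more can be done
None
```

The job is done and handed in at about 21.4 s, well inside the 58 s limit. The handset is standing upright in the middle of the tray and the arm is clear of everything.

- **In front of the lamp:** I held the handset at the largest lamp's window, with its centre about 81 mm away and at the window's height. It showed the keypad, then the orange-key side, then the back, each for a little over a second. Pictures at each hold showed the opposite side towards the camera, as expected. I measured the distance and angle only at the keypad hold; at the other two I went by the tool pose. The angle there was about 1.4° off square, which is within measuring noise.
- **On the tray:** I set it down with about 8 N of contact force. After release its top centre measured (0.485, 0.021) m, within about 2 mm of the tray centre, and its top was 138 mm above the table, as it should be for a handset standing upright on the tray.
- **Tumbler and the rest:** The tumbler shows in the same place as before in the scene and top pictures, and nothing else was disturbed.
- **Check that failed:** The second tray measurement, from the top camera, gave nothing, probably because the arm was in the way. I placed it using the wrist-camera measurement and the first top picture, which agreed to about 2 mm.

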